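# Change the purge-gas panel over to the full bottle

### The arm

A 7-joint arm with a two-finger parallel gripper is mounted at the origin on a cart in front of the work surface, level with it; the furniture and walls round the work are solid. World frame = base frame: x ahead of the robot, y to its left, z up, the work surface at z = 0. Lengths are in m, angles in degrees, forces in N, time in s.
With the tool pointing down it reaches from about 0.425 to 0.975 m from the base axis. Payload 16.7 kg.
Tool frame: the origin (TCP) lies between the finger pads; the fingertips stand ahead of it and the grasp point (between the pads) is the TCP (ctrl.nose_length is the z of the fingertips in the tool frame, in m); z points along the fingers, y is the line along which they close (so a half turn about z gives the same grasp; the last joint's range is limited). The gripper opens to 85 mm and grips with 20 to 120 N. Pads are 22 mm wide; open, the fingers measure 114 mm over their backs; the gripper's body (76 mm by 85 mm) begins 54 mm behind the grasp point. The pads swing forward as they close: fully open they stand 13 mm farther back than shut.
Start: joints at [65.46, 24.414, 4.234, 92.017, -1.954, 63.644, -3.845], TCP at [0.186, -0.649, 0.25] pointing down, gripper open.
Joint ranges: [-163.25, 163.25], [-28.42, 122.38], [-70.27, 78.77], [12.13, 141.07], [-58.53, 238.53], [9.26, 117.41], [-156.51, 156.51]. Speed limits (degrees/s): [108.29, 108.29, 136.94, 136.94, 172.46, 172.46, 172.46].

### API

Orientations are given as [roll, pitch, yaw] about the fixed x, y, z axes, in that order (R = Rz(yaw) Ry(pitch) Rx(roll)).
In Python, from station import ctrl gives the robot as it stands.
- The arm moves only by the tool arm_command, never from a script. Its argument "commands" is a list of rows, each a list of 6 numbers: the shift along the tool's x, y, z in cm, then the turn, a rotation vector about the tool's x, y, z in degrees. In form: [[tx, ty, tz, ax, ay, az], ...]. A call has 1 to 12 rows; each row shifts and turns the commanded pose from where the row before left it, along the tool's axes as they then stand; what a row does not reach is not made up. A row lasts 1/8 s, in which the tool goes at most 62.5 mm and 10.7 degrees, less where a joint would pass 70% of its speed; a pose out of reach is approached as far as the arm can. A call with a gripper value outside its range is refused whole. "claw" is the finger opening in cm, from 0 to 8.54, set as the call begins (left out, the last holds). The fingers move at their own pace and stop on an object; the grip force is fixed at half the most. Time passes only in rows, so rows that do not move let the fingers close. It gives the time, the measured TCP pose, the force, the opening and the grip force at its end, in the units of the state.
- ctrl.get_state(): the state, without advancing time (a new reading comes with each control period).
- ctrl.snapshot(name): name is "side" or "top" or "wrist"; returns a dict with "img" (400x640x3 uint8, red, green, blue), "K" (3x3 intrinsics, pixels), "D" ([k1, k2, p1, p2, k3] as OpenCV has them; the pictures are not rectified), "rvec" (rotation vector, rad) and "tvec" (3), from world to camera coordinates, as OpenCV has them; the wrist camera has in their place "tool_from_camera" (4x4, takes a point from camera to tool coordinates, whose origin is the TCP and whose axes are the flange's). Camera axes: x right, y down, z forward; pixel columns grow to the right and rows downward; lengths in m; the calibration is good to about 2 mm. A picture is of the moment at which its call begins: read the wrist's pose just before it. There is no depth.
- ctrl.hand_in(): hands the job in; it is judged then, once.
Trained networks look in the newest picture that a camera, given by its name, has taken for a name from the list of things; names that differ only in an ending like _2 or _b are one class to them, and where a whole thing is asked for, a point or a joint stands for the part that bears it (a point fixed in the world has none). Each returns a list of dicts, best first, with "p" (0 to 1); they miss things now and then, are a little off and sometimes report something else, mostly with a low value. They report only what shows in the picture. A call takes as long as a camera call.
- ctrl.spot_in(camera, name): "position" ([x, y, z] in m, in world coordinates, good to about 4 mm: the middle of the surface that is visible of it).
The state is a dict: "clock": time; "joints": joint angles; "qvel": joint speeds; "effort": joint torques, N m; "position": TCP position; "eef_rot": TCP orientation; "wrist_force": force on the tool from outside, world axes, zero at the start; "moment": the same for the moment, N m; "width": finger opening in m; "gripper_force": force on a finger pad.
Only numpy, scipy, OpenCV 4.12 (cv2) and the standard library are available. Lean on these libraries where they do the work, as an engineer would, in place of code of your own. Each camera call takes 0.05 s, during which the arm holds its last target. There are 200 camera calls.

### The job

The gas bottle on the yellow-handled line of the purge panel has run empty, so change over to the full one on the blue-handled line: with a fingertip push the yellow lever round until its valve is fully shut (lever square across the pipe, against its stop), and only then push the blue lever round until its valve is fully open (lever in line with the pipe, against its stop). Keep the blue valve shut until the yellow one is shut, or the full bottle blows back into the empty one. Only push the levers, without gripping them or forcing them hard against their stops, and leave the vial, beaker, bottle and screwdriver standing or lying where they are.

Things in the scene. Friction and masses are not known exactly. Their poses are not given: they have to be found in the camera images.
- panel: Grey base plate (150 x 470 x 6 mm, x = -55 to 95), fixed, with a steel pipe along its y axis 55 mm above the worktop, risers at y = +-205 mm and, behind the middle, a 54 mm round pressure gauge at x = 58 mm (top at 135 mm) whose needle rises as the blue valve opens. Origin: on the worktop under the pipe's middle; x away from the robot, y left, turned up to 15 degrees.
- valve_yellow: Yellow-handled quarter-turn ball valve, lever included, fixed on the pipe 130 mm left or right of the panel's middle (either), axes parallel to the panel's. Origin: on the worktop under the lever's pivot. Valve body and pipework under the lever stay below 82 mm, but for the 21 mm thick stem at the pivot.
- valve_blue: Body of the blue-handled quarter-turn ball valve, the same as the yellow one and fixed at the other place on the pipe. This entry includes the lever.
- lever_yellow (a joint): Yellow lever's angle (rad) about its vertical pivot: 0 = shut, lever along the valve's -x, across the pipe, towards the robot; 1.571 = open, lever along the valve's -y, in line with the pipe. Stops at both ends. Opens counter-clockwise seen from above. Starts at 1.2 to 1.57. Stiff: 0.22 N m (3 to 4 N at the sleeve), no spring, stays where left.
- lever_blue (a joint): Angle of the blue lever (rad), same meaning, stops and stiffness as the yellow one. Starts shut, at 0 to 0.06.
- pivot_yellow (a point): Point on the yellow lever's turning axis at the height of the middle of its sleeve, 103 mm above the worktop.
- pivot_blue (a point): Point on the blue lever's turning axis, 103 mm above the worktop.
- tip_yellow (a point): Outer end of the yellow lever's plastic sleeve, 97 mm from the pivot, 103 mm above the worktop. The sleeve is a straight bar 18 mm wide, 12 mm thick (97 to 109 mm above the worktop), 37 to 97 mm from the pivot; nearer the pivot there is only a thin 13 mm wide steel strip at 94 mm.
- tip_blue (a point): Outer end of the blue lever's plastic sleeve, 97 mm from the pivot; the same lever otherwise.
- vial: Bystander: small loose vial with a white cap and yellow label, 27 mm across, 52 mm high, in front of the middle of the panel. Origin under its centre.
- beaker: Bystander: loose glass beaker, 51 mm across, 68 mm high, left of the panel. Origin under its centre.
- bottle: Bystander: loose white bottle with a green cap, 38 mm across, 75 mm high, right of the panel. Origin under its centre.
- screwdriver: Bystander: loose screwdriver with a red handle, 166 mm long, 22 mm high, lying in front of the right half of the panel. Origin under its centre, long axis y.

How it is judged:
By the outcome, as a careful person would: the job done as asked, in the order asked, and still so for the second after the job is handed in, with the robot touching nothing.
It also fails if it takes over 64 s, if anything falls off the work surface, if the arm or the gripper's body presses on something with over 40 N, if the wrist force passes 120 N, or if a joint passes its speed limit or range.

## Working session

There is one attempt and no reset: what is moved stays moved. The work goes in short steps, Python scripts to look and compute and a tool call to move; the robot and the scene stay as the last step left them, time stands still between calls to the robot, and variables do not carry over. Pictures are saved under pics/ and viewed, at most 10 in all, crops included, and the job is handed in when it is done.

Besides the shell and the picture viewer there is one more tool, called after "Emit:" as name([rows], argument=value, ...), one row to a line, values as JSON. arm_command: Moves the arm, as the interface text tells. Its arguments: {"type":"object","properties":{"commands":{"type":"array"},"claw":{"type":"number"}},"required":["commands"]}

```bash
mkdir -p pics; ls
python3 - <<'E'
from station import ctrl
import cv2
s=ctrl.get_state(); print({k:s[k] for k in('clock','position','eef_rot','width','wrist_force')}, ctrl.nose_length)
for c in('top','side'):
    r=ctrl.snapshot(c); cv2.imwrite(f'pics/{c}0.png',r['img'][:,:,::-1])
    for n in('pivot_yellow','pivot_blue','tip_yellow','tip_blue','valve_yellow','valve_blue','vial','beaker','bottle','screwdriver','panel'):
        print(c,n,[([round(float(v),3) for v in d['position']],round(d['p'],2)) for d in ctrl.spot_in(c,n)[:2]])
E
```

```text
pics
{'clock': 0.0, 'position': array([ 0.18560081, -0.6485584 ,  0.2495785 ]), 'eef_rot': array([-1.79922995e+02,  7.30561876e-03,  1.59717767e+01]), 'width': 0.08572321858073963, 'wrist_force': array([ 0.87917806, -0.1632679 ,  0.14088535])} 0.019
top pivot_yellow [([0.511, -0.183, 0.095], 0.57)]
top pivot_blue [([0.523, 0.091, 0.092], 0.94)]
top tip_yellow [([0.509, -0.205, 0.107], 0.61)]
top tip_blue [([0.487, 0.092, 0.107], 0.61)]
top valve_yellow [([0.517, -0.18, 0.095], 0.58)]
top valve_blue [([0.527, 0.095, 0.093], 0.86), ([0.491, 0.253, 0.035], 0.34)]
top vial []
top beaker [([0.486, 0.256, 0.03], 0.86), ([0.513, -0.177, 0.094], 0.59)]
top bottle [([0.484, -0.326, 0.051], 0.65)]
top screwdriver [([0.352, -0.167, 0.02], 0.64), ([0.527, 0.096, 0.095], 0.31)]
top panel [([0.55, -0.04, 0.006], 0.89)]
side pivot_yellow [([0.515, -0.2, 0.093], 0.8)]
side pivot_blue [([0.529, 0.086, 0.1], 0.53)]
side tip_yellow [([0.508, -0.231, 0.11], 0.55)]
side tip_blue [([0.484, 0.231, 0.037], 0.43)]
side valve_yellow [([0.512, -0.197, 0.092], 0.73)]
side valve_blue [([0.528, 0.092, 0.097], 0.85)]
side vial [([0.406, -0.06, 0.029], 0.52)]
side beaker [([0.486, 0.233, 0.037], 0.62)]
side bottle [([0.488, -0.346, 0.043], 0.85)]
side screwdriver [([0.359, -0.188, 0.018], 0.47)]
side panel [([0.554, -0.089, 0.004], 0.73)]
```

View pics/top0.png

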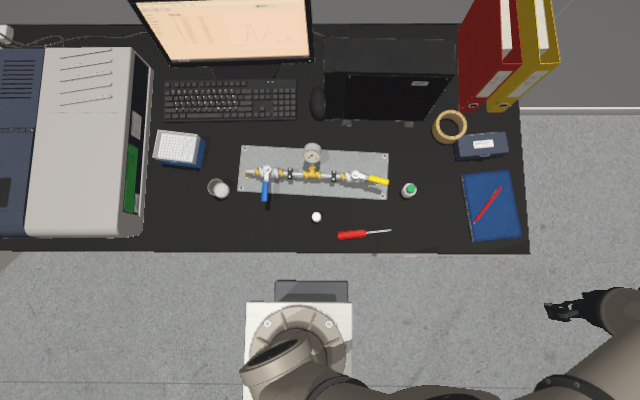

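View pics/side0.png

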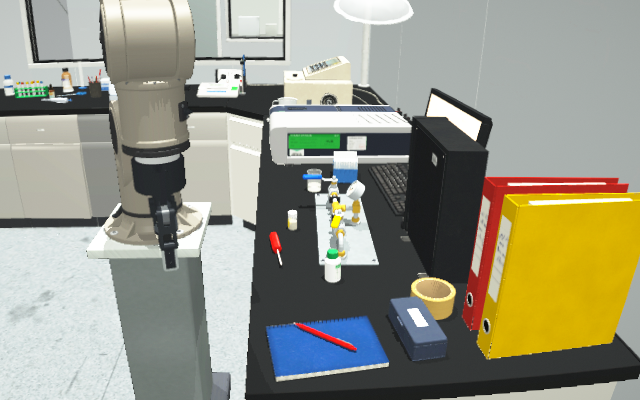

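The top picture shows the yellow valve on the right (pivot ~(358,176), tip ~(388,181)) and the blue one on the left (pivot ~(266,170), tip ~(265,201)). The vial is at (316,217), the screwdriver at (365,234) and the bottle at (409,190). The side view agrees. Next I'll measure the levers by colour in both views.

```bash
cat > h.py <<'E'
import cv2, numpy as np
def ray(r,uv):
    R=cv2.Rodrigues(np.array(r['rvec'],float))[0]; t=np.array(r['tvec'],float).reshape(3)
    p=cv2.undistortPoints(np.array(uv,float).reshape(-1,1,2),np.array(r['K']),np.array(r['D'])).reshape(-1,2)
    d=np.c_[p,np.ones(len(p))]@R
    return -R.T@t, d
def onplane(r,uv,z):
    c,d=ray(r,uv); return c+d*((z-c[2])/d[:,2])[:,None]
def mask(img,col,box):
    h=cv2.cvtColor(img,cv2.COLOR_RGB2HSV); lo,hi={'y':((23,150,90),(33,255,255)),'b':((100,150,80),(125,255,255))}[col]
    m=cv2.inRange(h,lo,hi); k=np.zeros_like(m); k[box[1]:box[3],box[0]:box[2]]=1
    n,l,st,ce=cv2.connectedComponentsWithStats(m*k)
    i=1+np.argmax(st[1:,4]); v,u=np.where(l==i); return np.c_[u,v].astype(float)
def axis(P):
    c=P.mean(0); w=np.linalg.svd(P-c,full_matrices=False)[2][0]; s=(P-c)@w
    return c, w, s.min(), s.max()
E
python3 - <<'E'
from station import ctrl
from h import *
np.set_printoptions(precision=4,suppress=True)
B={'top':{'y':(362,165,400,195),'b':(250,178,280,210)},'side':{'y':(325,200,350,255),'b':(300,165,332,190)}}
res={}
for c in B:
    r=ctrl.snapshot(c)
    for k in 'yb':
        uv=mask(r['img'],k,B[c][k]); P=onplane(r,uv,.107)[:,:2]; m,w,a,b=axis(P)
        print(c,k,len(uv),uv.min(0),uv.max(0),'centre',m,'ends',m+a*w,m+b*w,'ang',np.degrees(np.arctan2(w[1],w[0])))
        res[c,k]=ray(r,uv.mean(0))
for k in 'yb':
    (c1,d1),(c2,d2)=res['top',k],res['side',k]; d1,d2=d1[0],d2[0]
    s=np.linalg.lstsq(np.c_[d1,-d2],c2-c1,rcond=None)[0]; print(k,'tri',c1+d1*s[0],c2+d2*s[1])
E
```

```text
top y 123 [368. 175.] [389. 184.] centre [ 0.504  -0.2326] ends [ 0.511  -0.2039] [ 0.4969 -0.2616] ang -103.69559501089729
top b 121 [261. 182.] [267. 201.] centre [0.4665 0.094 ] ends [0.4965 0.0925] [0.4406 0.0953] ang 177.15735793680832
side y 92 [331. 215.] [340. 227.] centre [ 0.5024 -0.2384] ends [ 0.5111 -0.202 ] [ 0.4944 -0.2716] ang -103.43773264253481
side b 85 [302. 174.] [321. 179.] centre [0.466  0.0891] ends [0.4384 0.09  ] [0.4974 0.0881] ang -1.780077091525583
y tri [ 0.5045 -0.2329  0.1046] [ 0.5031 -0.2328  0.1043]
b tri [0.4667 0.0943 0.1051] [0.4664 0.0943 0.1051]
```

Emit:
arm_command([
  [3.7,-2.4,0,0,0,0],
  [3.7,-2.4,0,0,0,0],
  [3.7,-2.4,0,0,0,0],
  [3.7,-2.4,0,0,0,0],
  [3.7,-2.4,0,0,0,0],
  [3.7,-2.4,0,0,0,0],
  [3.7,-2.4,0,0,0,0],
  [3.7,-2.4,0,0,0,0],
  [3.7,-2.4,0,0,0,0],
  [3.7,-2.4,0,0,0,0],
  [3.7,-2.4,0,0,0,0],
  [3.7,-2.4,0,0,0,0],
], claw=0)

```text
clock: 2.8
position: [0.5342, -0.2488, 0.2505]
eef_rot: [180.0, -0.0, 16.0]
wrist_force: [0.3, -0.1, -0.1]
width: -0.0001
gripper_force: 0.0
```

Emit:
arm_command([
  [0,0,0,0,0,-10],
  [0,0,0,0,0,-10],
  [0,0,0,0,0,-10],
  [0,0,0,0,0,-10],
  [0,0,0,0,0,-10],
  [0,0,0,0,0,-10],
  [0,0,0,0,0,-10],
  [0,0,0,0,0,-10],
  [0,0,0,0,0,0],
])

```text
clock: 3.92
position: [0.5333, -0.25, 0.2503]
eef_rot: [180.0, -0.0, 95.9]
wrist_force: [-0.0, -0.2, -0.2]
width: -0.0002
gripper_force: 0.0
```

Emit:
arm_command([
  [0,0,0,0,0,-10],
  [0,0,0,0,0,-10],
  [0,0,0,0,0,-10],
  [0,0,0,0,0,-10],
  [0,0,0,0,0,-10],
  [0,0,0,0,0,-10],
  [0,0,0,0,0,-10],
  [0,0,0,0,0,0],
  [0,0,0,0,0,0],
  [0,0,0,0,0,0],
])

```text
clock: 5.18
position: [0.5334, -0.2498, 0.2504]
eef_rot: [-180.0, 0.0, 165.8]
wrist_force: [-0.6, -0.1, 0.2]
width: 0.0002
gripper_force: 0.0
```

```bash
cat > look.py <<'E'
import sys
from station import ctrl
from h import *
np.set_printoptions(precision=4,suppress=True)
s=ctrl.get_state(); print(s['clock'],s['position'],s['eef_rot'],s['joints'],s['wrist_force'],s['width'])
r=ctrl.snapshot('wrist'); cv2.imwrite(f'pics/{sys.argv[1]}.png',r['img'][:,:,::-1])
E
python3 look.py w1
```

```text
5.175 [ 0.5334 -0.2498  0.2504] [-179.9956    0.0031  165.7834] [ 46.8149  19.7883 -34.7815 101.6088  12.5804  62.4994  83.5498] [-0.6244 -0.1001  0.2456] 0.00016068909807825037
```

View pics/w1.png

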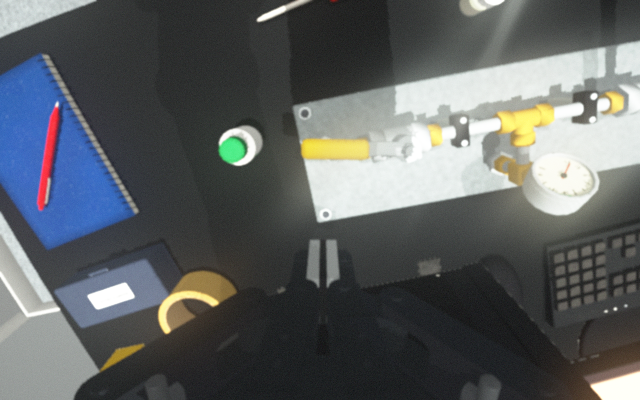

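The wrist view shows the yellow sleeve at (302–368,150), its pivot near (405,145) and the closed fingertips at about (323,255), behind the sleeve as planned. I'll check the sleeve's position from this view.

```bash
cat > wr.py <<'E'
from station import ctrl
from h import *
from scipy.spatial.transform import Rotation as Ro
np.set_printoptions(precision=4,suppress=True)
def wview():
    s=ctrl.get_state(); r=ctrl.snapshot('wrist')
    T=np.eye(4); T[:3,:3]=Ro.from_euler('xyz',s['eef_rot'],degrees=True).as_matrix(); T[:3,3]=s['position']
    W=np.linalg.inv(T@np.array(r['tool_from_camera'])); r['rvec']=cv2.Rodrigues(W[:3,:3])[0]; r['tvec']=W[:3,3]
    return s,r
def lever(col,box):
    s,r=wview(); uv=mask(r['img'],col,box); m,w,a,b=axis(onplane(r,uv,.108)[:,:2])
    print(s['clock'],len(uv),'centre',m,'ends',m+a*w,m+b*w,'ang',np.degrees(np.arctan2(w[1],w[0])),'bbox',uv.min(0),uv.max(0))
E
python3 -c "
from wr import *
lever('y',(290,130,372,170))"
```

```text
5.225 484 centre [ 0.4991 -0.2479] ends [ 0.4986 -0.2606] [ 0.4999 -0.2277] ang 87.78639888073853 bbox [301. 139.] [338. 157.]
```

```bash
sed -i "s/(23,150,90),(33,255,255)/(18,110,90),(36,255,255)/" h.py; python3 -c "
from wr import *
lever('y',(290,130,372,170))"
```

```text
5.275 1275 centre [ 0.5042 -0.2324] ends [ 0.5116 -0.2042] [ 0.4969 -0.2601] ang -104.76611208604096 bbox [301. 139.] [367. 158.]
```

Emit:
arm_command([
  [0,0.5,2,0,0,0],
  [0,0,2,0,0,0],
  [0,0,2,0,0,0],
  [0,0,2,0,0,0],
  [0,0,2,0,0,0],
  [0,0,2,0,0,0],
  [0,0,1,0,0,0],
  [0,0,1,0,0,0],
  [0,0,0,0,0,0],
  [0,0,0,0,0,0],
])

```text
clock: 6.58
position: [0.5349, -0.2451, 0.1108]
eef_rot: [-180.0, 0.0, 166.0]
wrist_force: [0.0, 0.2, 0.9]
width: -0.0003
gripper_force: 0.0
```

Emit:
arm_command([
  [0.4,0,0,0,0,0],
  [0.4,0,0,0,0,0],
  [0.3,0,0,0,0,0],
  [0.2,0,0,0,0,0],
  [0,0,0,0,0,0],
])

```text
clock: 7.2
position: [0.522, -0.242, 0.1105]
eef_rot: [-180.0, 0.0, 166.0]
wrist_force: [1.5, -1.0, 0.8]
width: 0.0
gripper_force: 0.6
```

Emit:
arm_command([
  [0.38,-0.09,0,0,0,3],
  [0.38,-0.09,0,0,0,3],
  [0.38,-0.09,0,0,0,3],
  [0.38,-0.09,0,0,0,3],
])

```text
clock: 7.7
position: [0.5069, -0.2405, 0.1105]
eef_rot: [180.0, 0.1, 153.9]
wrist_force: [4.1, -0.8, -1.1]
width: -0.0002
gripper_force: 1.7
```

```bash
python3 look.py w2
```

```text
7.7 [ 0.5069 -0.2405  0.1105] [179.9793   0.0551 153.8711] [ 42.4515  26.183  -29.35   112.1476  17.497   45.9509  67.1963] [ 4.1485 -0.7683 -1.1476] -0.00018920999763238588
```

View pics/w2.png

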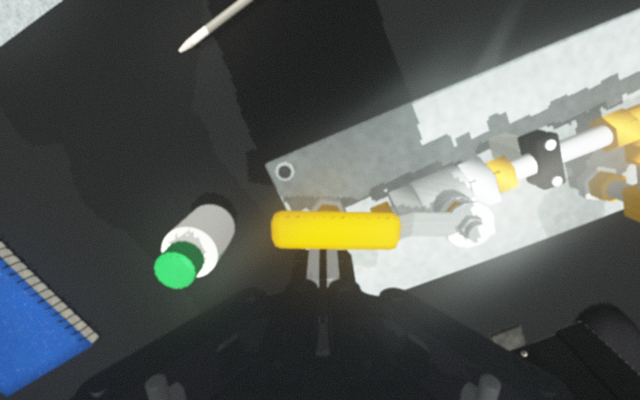

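The lever lies square to the fingers, with contact at (325,248), mid-sleeve, at about 4 N. I'll carry on along the arc.

Emit:
arm_command([
  [0.38,-0.09,0,0,0,3],
  [0.38,-0.09,0,0,0,3],
  [0.38,-0.09,0,0,0,3],
  [0.38,-0.09,0,0,0,3],
  [0.38,-0.09,0,0,0,3],
  [0.38,-0.09,0,0,0,3],
  [0.38,-0.09,0,0,0,3],
  [0.38,-0.09,0,0,0,3],
  [0.38,-0.09,0,0,0,3],
  [0.38,-0.09,0,0,0,3],
])

```text
clock: 9.0
position: [0.4724, -0.2234, 0.1105]
eef_rot: [180.0, 0.0, 123.9]
wrist_force: [3.3, -1.0, -1.4]
width: -0.0002
gripper_force: 1.6
```

Emit:
arm_command([
  [0.38,-0.09,0,0,0,3],
  [0.38,-0.09,0,0,0,3],
  [0.38,-0.09,0,0,0,3],
  [0.38,-0.09,0,0,0,3],
  [0.38,-0.09,0,0,0,3],
  [0.38,-0.09,0,0,0,3],
  [0.38,-0.09,0,0,0,3],
  [0.38,-0.09,0,0,0,3],
  [0.38,-0.09,0,0,0,3],
])

```text
clock: 10.12
position: [0.4522, -0.1952, 0.1106]
eef_rot: [180.0, 0.0, 96.9]
wrist_force: [2.4, -3.0, -1.7]
width: 0.0001
gripper_force: 1.6
```

```bash
python3 look.py w3; python3 -c "
from wr import *
lever('y',(260,190,410,270))"
```

```text
10.125 [ 0.4522 -0.1952  0.1106] [179.9512   0.0285  96.9193] [ 31.5953  19.1371 -18.3727 121.2285   9.104   40.8468  14.1883] [ 2.3988 -3.0293 -1.6503] 0.00010638194570600141
10.175 4898 centre [ 0.4551 -0.1727] ends [ 0.4263 -0.1758] [ 0.4849 -0.1694] ang 6.17963483710791 bbox [270. 209.] [400. 250.]
```

View pics/w3.png

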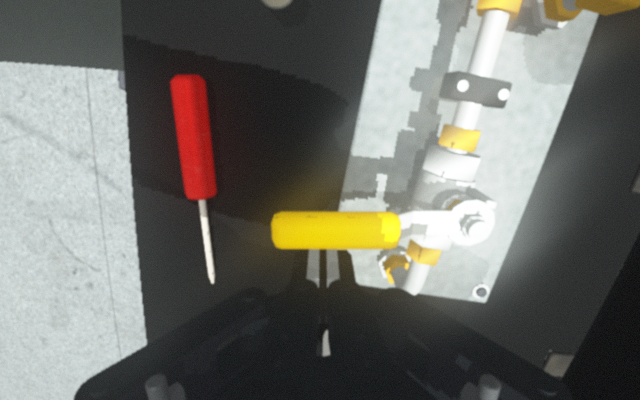

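The yellow lever is now about 9° short of shut: sleeve (272–400,230), pivot (472,222). I'll finish in small steps and watch the force.

Emit:
arm_command([
  [0.25,-0.06,0,0,0,2],
  [0.25,-0.06,0,0,0,2],
  [0.25,-0.06,0,0,0,2],
  [0.13,-0.03,0,0,0,1],
])

```text
clock: 10.72
position: [0.4489, -0.1862, 0.1104]
eef_rot: [180.0, 0.0, 89.9]
wrist_force: [0.8, -3.4, 1.5]
width: -0.0004
gripper_force: 1.5
```

Emit:
arm_command([
  [0.13,-0.03,0,0,0,1],
])

```text
clock: 10.85
position: [0.4486, -0.185, 0.1104]
eef_rot: [180.0, 0.0, 88.9]
wrist_force: [1.2, -2.8, 1.8]
width: -0.0002
gripper_force: 1.5
```

Emit:
arm_command([
  [0.13,-0.03,0,0,0,1],
])

```text
clock: 10.98
position: [0.4482, -0.1837, 0.1103]
eef_rot: [-180.0, -0.0, 87.9]
wrist_force: [1.3, -3.3, 1.9]
width: 0.0001
gripper_force: 1.6
```

Emit:
arm_command([
  [0.06,0,0,0,0,0.5],
])

```text
clock: 11.1
position: [0.4481, -0.1831, 0.1103]
eef_rot: [-180.0, -0.0, 87.4]
wrist_force: [-1.1, -3.0, 3.2]
width: -0.0002
gripper_force: 1.6
```

No stop felt yet, so I'll go on in 0.7 mm steps.

Emit:
arm_command([
  [0.07,0,0,0,0,0.5],
])

```text
clock: 11.22
position: [0.4481, -0.1826, 0.1103]
eef_rot: [-180.0, 0.0, 86.9]
wrist_force: [-0.7, -7.4, 4.1]
width: -0.0001
gripper_force: 3.8
```

Emit:
arm_command([
  [0.07,0,0,0,0,0],
])

```text
clock: 11.35
position: [0.4481, -0.1825, 0.1103]
eef_rot: [-180.0, 0.0, 86.9]
wrist_force: [-1.0, -11.2, 0.8]
width: 0.0003
gripper_force: 5.5
```

Emit:
arm_command([
  [0.07,0,0,0,0,0],
])

```text
clock: 11.48
position: [0.4481, -0.1824, 0.1103]
eef_rot: [-180.0, 0.1, 86.9]
wrist_force: [-2.1, -14.6, 0.6]
width: -0.0004
gripper_force: 7.6
```

The force rose from 3 to 15 N with no further movement, so the lever is on its stop. I'll back off and check.

Emit:
arm_command([
  [-0.5,0,0,0,0,0],
  [-1,0,0,0,0,0],
  [-1,0,0,0,0,0],
  [0,0,-2,0,0,0],
  [0,0,-3,0,0,0],
  [0,0,-3,0,0,0],
  [0,0,-3,0,0,0],
  [0,0,0,0,0,0],
])

```text
clock: 12.48
position: [0.448, -0.2068, 0.2223]
eef_rot: [179.8, 0.1, 86.9]
wrist_force: [0.5, 0.9, -0.7]
width: 0.0001
gripper_force: 0.0
```

```bash
python3 look.py w4; python3 -c "
from wr import *
lever('y',(220,110,400,250))"
```

```text
12.475 [ 0.448  -0.2068  0.2223] [179.8133   0.065   86.9361] [ 32.8514  10.0136 -17.2415 115.8059   3.6575  54.4805  10.6768] [ 0.5249  0.8563 -0.7497] 0.00010365862062969751
12.525 1918 centre [ 0.453  -0.1636] ends [ 0.4259 -0.1636] [ 0.4839 -0.1636] ang 0.05925393275005611 bbox [291. 128.] [366. 166.]
```

View pics/w4.png

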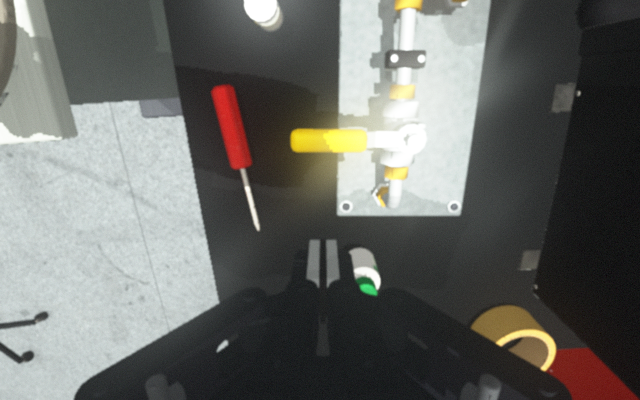

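The yellow lever now lies square across the pipe: sleeve (290–366,139), pivot (410,138), parallel to the plate's end edge. The bystanders are undisturbed. Next I'll move to the left side of the blue lever.

Emit:
arm_command([
  [2.8,0,0,0,0,0],
  [2.8,0,0,0,0,0],
  [2.8,0,0,0,0,0],
  [2.8,0,0,0,0,0],
  [2.8,0,0,0,0,0],
  [2.8,-0.3,0,0,0,0],
  [2.8,0,0,0,0,0],
  [2.8,0,0,0,0,0],
  [2.8,0,0,0,0,0],
  [2.8,0,0,0,0,0],
  [2.8,0,0,0,0,0],
  [2.8,0,0,0,0,0],
])

```text
clock: 14.08
position: [0.4614, 0.1303, 0.2192]
eef_rot: [-179.9, 0.0, 87.0]
wrist_force: [0.8, -0.8, -1.0]
width: 0.0001
gripper_force: 0.0
```

Emit:
arm_command([
  [0,0,0,0,0,0],
  [0,0,0,0,0,0],
])

```text
clock: 14.32
position: [0.4615, 0.129, 0.2195]
eef_rot: [-179.9, 0.0, 87.0]
wrist_force: [-0.6, 0.7, 0.5]
width: 0.0002
gripper_force: 0.0
```

```bash
python3 look.py w5
python3 - <<'E'
from wr import *
r=ctrl.snapshot('top'); cv2.imwrite('pics/t5.png',cv2.resize(r['img'][120:260,180:440,::-1],None,fx=3,fy=3,interpolation=cv2.INTER_CUBIC))
m,w,a,b=axis(onplane(r,mask(r['img'],'y',(340,165,400,215)),.108)[:,:2]); print('yellow top',m,m+a*w,m+b*w,np.degrees(np.arctan2(w[1],w[0])))
E
```

```text
14.325 [0.4615 0.129  0.2195] [-179.9144    0.0199   86.9618] [  6.2638  10.4932 -32.5582 116.6857   6.8659  54.7212 -32.8823] [-0.6134  0.6511  0.5407] 0.00019585147791158455
yellow top [ 0.4536 -0.1629] [ 0.4832 -0.1643] [ 0.4251 -0.1616] 177.3675684279279
```

View pics/t5.png

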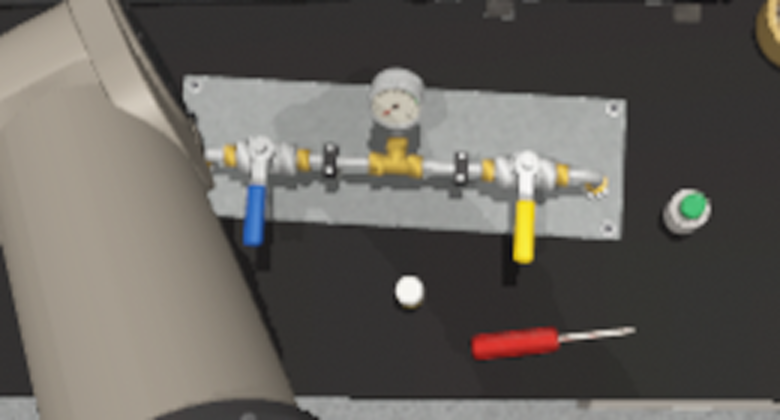

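The top view confirms yellow at 177.4°, square across the pipe, with blue still shut and the gauge at its low end. I'll descend beside the blue lever and push.

Emit:
arm_command([
  [0,0,2,0,0,0],
  [0,0,2,0,0,0],
  [0,0,2,0,0,0],
  [0,0,2,0,0,0],
  [0,0,1.9,0,0,0],
  [0,0,1,0,0,0],
  [0,0,0,0,0,0],
  [0,0,0,0,0,0],
])

```text
clock: 15.42
position: [0.4622, 0.1297, 0.1119]
eef_rot: [180.0, -0.0, 87.0]
wrist_force: [0.5, 0.3, 0.7]
width: -0.0001
gripper_force: 0.0
```

Emit:
arm_command([
  [-0.4,0,0,0,0,0],
  [-0.4,0,0,0,0,0],
  [-0.4,0,0,0,0,0],
  [-0.2,0,0,0,0,0],
  [0,0,0,0,0,0],
])

```text
clock: 16.05
position: [0.4611, 0.1156, 0.1114]
eef_rot: [180.0, -0.0, 87.0]
wrist_force: [-0.4, -0.6, -0.1]
width: -0.0001
gripper_force: 0.0
```

Emit:
arm_command([
  [-0.38,-0.09,0,0,0,-3],
  [-0.38,-0.09,0,0,0,-3],
  [-0.38,-0.09,0,0,0,-3],
  [-0.38,-0.09,0,0,0,-3],
  [-0.38,-0.09,0,0,0,-3],
])

```text
clock: 16.68
position: [0.4577, 0.097, 0.1114]
eef_rot: [180.0, -0.0, 102.1]
wrist_force: [-0.9, 2.8, 0.6]
width: 0.0005
gripper_force: 1.5
```

Emit:
arm_command([
  [-0.38,-0.09,0,0,0,-3],
  [-0.38,-0.09,0,0,0,-3],
  [-0.38,-0.09,0,0,0,-3],
  [-0.38,-0.09,0,0,0,-3],
  [-0.38,-0.09,0,0,0,-3],
])

```text
clock: 17.3
position: [0.459, 0.0774, 0.1113]
eef_rot: [-180.0, -0.0, 117.1]
wrist_force: [-2.7, 2.6, 2.8]
width: -0.0001
gripper_force: 1.6
```

```bash
python3 look.py w6
python3 - <<'E'
from wr import *
s=ctrl.get_state(); pv=np.array([.5335,.0906]); a=np.radians(s['eef_rot'][2]+90)
u=np.array([np.cos(a),np.sin(a)]); q=s['position'][:2]-pv; print('r',q@u,'d',q@[u[1],-u[0]])
E
```

```text
17.3 [0.459  0.0774 0.1113] [-179.9856   -0.022   117.0955] [ 13.7694  19.4273 -35.9967 123.5698  17.0261  41.7937  -6.414 ] [-2.7147  2.5523  2.8371] -5.454405490921274e-05
r 0.07242923683995887 d 0.021861609473624095
```

View pics/w6.png

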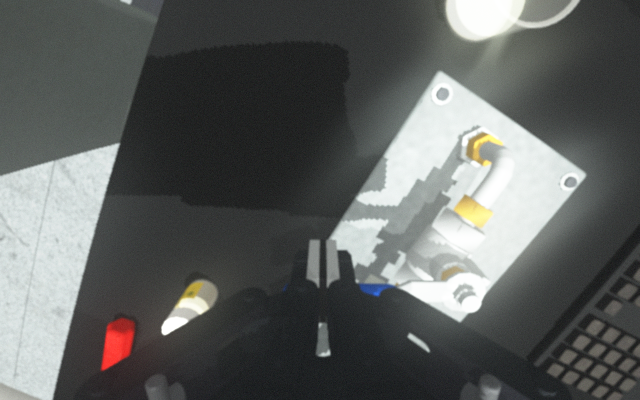

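The wrist view shows the blue sleeve behind the fingers at about (370,290), following them, with contact at r = 72 mm and about 4 N. On with the arc.

Emit:
arm_command([
  [-0.38,-0.09,0,0,0,-3],
  [-0.38,-0.09,0,0,0,-3],
  [-0.38,-0.09,0,0,0,-3],
  [-0.38,-0.09,0,0,0,-3],
  [-0.38,-0.09,0,0,0,-3],
  [-0.38,-0.09,0,0,0,-3],
  [-0.38,-0.09,0,0,0,-3],
  [-0.38,-0.09,0,0,0,-3],
  [-0.38,-0.09,0,0,0,-3],
])

```text
clock: 18.48
position: [0.4736, 0.0456, 0.1111]
eef_rot: [-179.9, -0.1, 144.0]
wrist_force: [-4.6, -0.0, 1.1]
width: 0.0002
gripper_force: 1.6
```

Emit:
arm_command([
  [-0.38,-0.1,0,0,0,-3],
  [-0.38,-0.1,0,0,0,-3],
  [-0.38,-0.1,0,0,0,-3],
  [-0.38,-0.1,0,0,0,-3],
  [-0.38,-0.1,0,0,0,-3],
  [-0.38,-0.1,0,0,0,-3],
  [-0.38,-0.1,0,0,0,-3],
  [-0.38,-0.1,0,0,0,-3],
])

```text
clock: 19.48
position: [0.4975, 0.0251, 0.111]
eef_rot: [-179.9, -0.1, 168.0]
wrist_force: [-3.3, -1.8, 1.3]
width: 0.0003
gripper_force: 1.7
```

Run:
```python
from wr import *
s=ctrl.get_state(); pv=np.array([.5335,.0906]); a=np.radians(s['eef_rot'][2]+90)
u=np.array([np.cos(a),np.sin(a)]); q=s['position'][:2]-pv; print(s['eef_rot'],s['joints'],'r',q@u,'d',q@[u[1],-u[0]])
```

```text
[-179.939    -0.0816  168.0035] [ 27.4535  24.6858 -45.1958 119.2103  24.5065  45.65    45.2969] r 0.07152598293870474 d 0.02164060798328828
```

Lever at about 258°, roughly 9° to go.

Emit:
arm_command([
  [-0.25,-0.06,0,0,0,-2],
  [-0.25,-0.06,0,0,0,-2],
  [-0.25,-0.06,0,0,0,-2],
  [-0.13,-0.03,0,0,0,-1],
])

```text
clock: 19.98
position: [0.5065, 0.0219, 0.1113]
eef_rot: [-180.0, -0.0, 175.0]
wrist_force: [-3.8, -2.7, -0.2]
width: -0.0001
gripper_force: 1.6
```

Emit:
arm_command([
  [-0.1,-0.03,0,0,0,-1],
])

```text
clock: 20.1
position: [0.5075, 0.0216, 0.1113]
eef_rot: [180.0, -0.0, 176.0]
wrist_force: [-3.4, -1.9, -1.0]
width: 0.0
gripper_force: 1.6
```

Emit:
arm_command([
  [-0.07,0,0,0,0,-0.5],
])

```text
clock: 20.23
position: [0.5082, 0.0216, 0.1114]
eef_rot: [180.0, 0.0, 176.5]
wrist_force: [-3.7, -2.1, -1.1]
width: 0.0003
gripper_force: 1.6
```

Emit:
arm_command([
  [-0.07,0,0,0,0,-0.5],
])

```text
clock: 20.35
position: [0.5089, 0.0216, 0.1114]
eef_rot: [180.0, 0.0, 177.0]
wrist_force: [-3.5, -2.5, -0.4]
width: 0.0003
gripper_force: 1.6
```

Emit:
arm_command([
  [-0.07,0,0,0,0,0],
])

```text
clock: 20.48
position: [0.5096, 0.0215, 0.1114]
eef_rot: [180.0, 0.0, 177.0]
wrist_force: [-3.3, -2.3, 0.1]
width: -0.0002
gripper_force: 1.6
```

Emit:
arm_command([
  [-0.07,0,0,0,0,0],
])

```text
clock: 20.6
position: [0.5103, 0.0215, 0.1114]
eef_rot: [180.0, 0.0, 177.0]
wrist_force: [-2.8, -2.5, 1.1]
width: 0.0003
gripper_force: 1.6
```

Emit:
arm_command([
  [-0.07,0,0,0,0,0],
])

```text
clock: 20.72
position: [0.511, 0.0215, 0.1114]
eef_rot: [180.0, 0.0, 177.0]
wrist_force: [-3.5, -2.5, 1.0]
width: -0.0001
gripper_force: 1.6
```

Emit:
arm_command([
  [-0.07,0,0,0,0,0],
])

```text
clock: 20.85
position: [0.5117, 0.0214, 0.1114]
eef_rot: [180.0, 0.0, 177.0]
wrist_force: [-3.1, -2.5, 0.1]
width: 0.0001
gripper_force: 1.6
```

Emit:
arm_command([
  [-0.07,0,0,0,0,0],
])

```text
clock: 20.98
position: [0.5124, 0.0214, 0.1114]
eef_rot: [180.0, 0.0, 177.0]
wrist_force: [-3.4, -1.7, 0.4]
width: 0.0001
gripper_force: 1.6
```

Emit:
arm_command([
  [-0.07,0,0,0,0,0],
])

```text
clock: 21.1
position: [0.5129, 0.0213, 0.1113]
eef_rot: [-180.0, -0.0, 177.0]
wrist_force: [-6.9, -2.6, 4.8]
width: 0.0
gripper_force: 3.6
```

The stop is starting to show, so I'll confirm with one or two more steps.

Emit:
arm_command([
  [-0.07,0,0,0,0,0],
])

```text
clock: 21.22
position: [0.513, 0.0214, 0.1113]
eef_rot: [-180.0, -0.1, 177.0]
wrist_force: [-11.2, -2.1, 8.2]
width: 0.0
gripper_force: 5.8
```

Emit:
arm_command([
  [-0.06,0,0,0,0,0],
])

```text
clock: 21.35
position: [0.5131, 0.0213, 0.1112]
eef_rot: [-180.0, -0.1, 177.0]
wrist_force: [-15.2, -1.8, 12.1]
width: 0.0001
gripper_force: 7.7
```

Emit:
arm_command([
  [0.5,0,0,0,0,0],
  [1,0,0,0,0,0],
  [1,0,0,0,0,0],
  [0,0,-2,0,0,0],
  [0,0,-3,0,0,0],
  [0,0,-3,0,0,0],
  [0,0,-3,0,0,0],
  [1,0,-1,0,0,0],
  [2,0,0,0,0,0],
  [2,0,0,0,0,0],
  [2,0,0,0,0,0],
  [0,0,0,0,0,0],
])

```text
clock: 22.85
position: [0.4182, 0.0261, 0.2315]
eef_rot: [-179.9, 0.0, 177.0]
wrist_force: [-0.1, -0.9, 0.6]
width: 0.0001
gripper_force: 0.0
```

```bash
python3 look.py w7
python3 - <<'E'
from wr import *
r=ctrl.snapshot('top'); cv2.imwrite('pics/t7.png',cv2.resize(r['img'][120:260,180:440,::-1],None,fx=3,fy=3,interpolation=cv2.INTER_CUBIC))
for c,b in(('y',(340,180,372,215)),('b',(240,165,330,210))):
    try: m,w,a,e=axis(onplane(r,mask(r['img'],c,b),.108)[:,:2]); print(c,m,m+a*w,m+e*w,np.degrees(np.arctan2(w[1],w[0])))
    except Exception as x: print(c,x)
E
```

```text
22.85 [0.4182 0.0261 0.2315] [-179.897     0.0068  176.967 ] [ 42.6122   5.7225 -56.5924 121.6389   5.9282  55.3703  69.7395] [-0.0744 -0.9139  0.6449] 6.753360855791555e-05
y [ 0.4536 -0.1629] [ 0.4832 -0.1643] [ 0.4251 -0.1616] 177.3675684279279
b [0.532 0.006] [0.5377 0.0161] [ 0.5273 -0.0023] -119.40798421569787
```

View pics/t7.png

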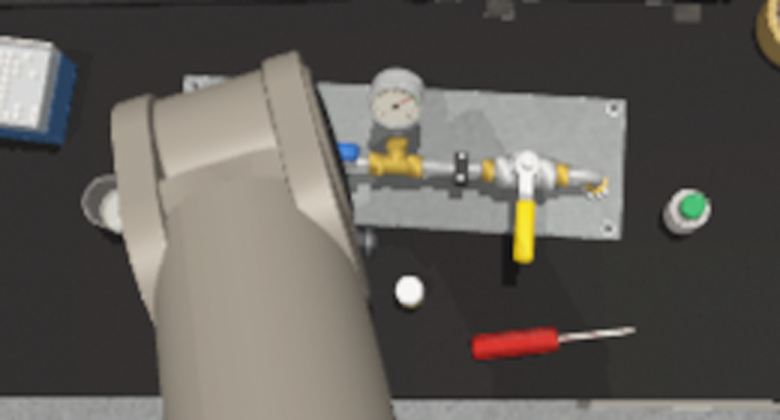

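The blue sleeve now shows in line with the pipe at (347,152) and the gauge needle has risen. Yellow is unchanged at 177.4° and the bystanders are in place. I'll do one numeric check of blue from the wrist and side views, then hand in.

Run:
```python
from wr import *
s,w=wview(); 
for n,r,b in(('wrist',w,(0,0,640,400)),('side',ctrl.snapshot('side'),(300,160,350,215))):
    try:
        uv=mask(r['img'],'b',b); m,d,a,e=axis(onplane(r,uv,.107)[:,:2]); print(n,len(uv),uv.min(0),uv.max(0),m,m+a*d,m+e*d,np.degrees(np.arctan2(d[1],d[0])))
    except Exception as x: print(n,x)
```

```text
wrist 20 [531. 305.] [539. 311.] [0.5544 0.2316] [0.5512 0.2277] [0.5576 0.2354] 50.28307019196791
side 241 [332. 169.] [349. 188.] [0.556  0.0795] [0.573  0.1506] [ 0.5336 -0.0139] -103.44978268876804
```

Emit:
arm_command([
  [0,-3,-1,0,0,0],
  [0,-3,-1,0,0,0],
  [0,-3,0,0,0,0],
  [0,-3,0,0,0,0],
  [0,-3,0,0,0,0],
  [0,-3,0,0,0,0],
  [0,-3,0,0,0,0],
  [0,-3,0,0,0,0],
  [0,-3,0,0,0,0],
  [0,-3,0,0,0,0],
  [0,0,0,0,0,0],
  [0,0,0,0,0,0],
])

```text
clock: 24.55
position: [0.4039, -0.2727, 0.251]
eef_rot: [179.9, -0.0, 177.0]
wrist_force: [-0.5, 0.4, 0.1]
width: -0.0
gripper_force: 0.0
```

Run:
```python
from wr import *
for n,b in(('top',(262,160,310,185)),('side',(320,178,345,205))):
    r=ctrl.snapshot(n)
    if n=='top': cv2.imwrite('pics/t8.png',cv2.resize(r['img'][120:260,180:440,::-1],None,fx=3,fy=3,interpolation=cv2.INTER_CUBIC))
    try:
        uv=mask(r['img'],'b',b); m,d,a,e=axis(onplane(r,uv,.107)[:,:2]); print(n,len(uv),uv.min(0),uv.max(0),m,m+a*d,m+e*d,np.degrees(np.arctan2(d[1],d[0])))
    except Exception as x: print(n,x)
```

```text
top 96 [280. 167.] [298. 173.] [0.532  0.0247] [0.5336 0.0512] [ 0.5304 -0.0016] -93.38268232842324
side 87 [332. 178.] [344. 188.] [0.5406 0.0332] [0.5574 0.0752] [ 0.5228 -0.0114] -111.78850015750496
```

View pics/t8.png

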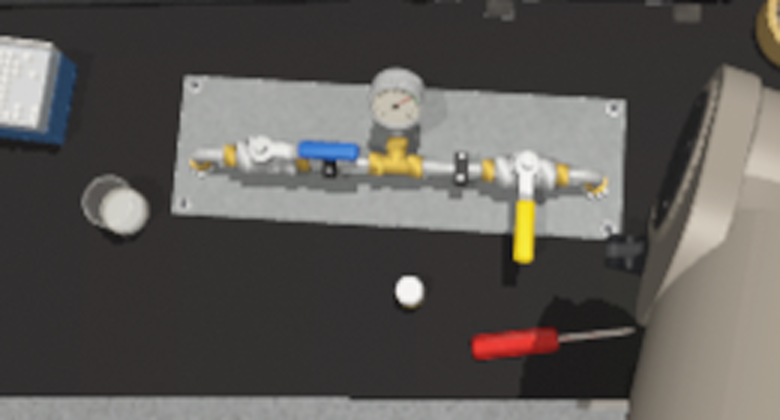

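The blue sleeve at (328,151) is in line with the pipe: lever at -93.4°, pipe at about -93°. Yellow, at (524,230), is square across it. The gauge needle has risen and everything is clear of the robot, so I'm handing in.

```bash
python3 -c "
from station import ctrl
print(ctrl.hand_in())"
```

```text
the job is handed in; nothing more can be done
None
```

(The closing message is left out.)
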